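Pack the blue set into the bench caddy

TASK

Pack the blue-capped set into the grey caddy and leave the orange-capped and black-capped look-alikes where they are: lay the blue-capped tube in the wide V cradle and the blue-capped marker in the narrow V cradle, each lengthwise between its two end stops, cap at either end. Only when both lie there, stand the blue-capped bottle upright in the round well, setting it down gently rather than dropping it, and let go of everything.

Things in the scene. Friction and masses are not known exactly. Their poses are not given: they have to be found in the camera images.
- bottle_blue: white reagent bottle with a blue screw cap and a blue band on its label, standing; body 66 mm in diameter up to about 95 mm, then a sloping shoulder, cap 37 mm wide, 136 mm high in all, 0.3 kg nominal; origin at the centre of its underside, z up along the bottle
- tube_blue_mid (a point): 50 ml tube with a blue cap, lying on the table, 114 mm long; this point is on its axis at half its length, 17 mm above the table as it lies. Its y axis runs along the tube, from the cap (y = -57 to -43 mm, 34 mm in diameter) to the tip (y = +57 mm); the barrel is 28 mm in diameter. Grip the barrel at the middle. Light (22 g); it can roll
- pen_blue_mid (a point): white marker pen with a blue cap, lying on the table, 131 mm long; this point is on its axis at half its length, 8 mm above the table. Its y axis runs along the pen, from the cap end (y = -66 mm; the cap reaches to y = -20 mm and is 17 mm in diameter) to the other end (y = +66 mm, 15 mm in diameter). Light (14 g); it can roll
- bottle_orange: look-alike, not to be moved: white reagent bottle with an orange cap and a red band, standing, 60 mm in diameter, 124 mm high; origin at the centre of its underside
- tube_orange_mid (a point): look-alike, not to be moved: 50 ml tube with an orange cap, same size, axes and point as the blue-capped tube
- pen_black_mid (a point): look-alike, not to be moved: white marker pen with a black cap, same size, axes and point as the blue-capped marker
- caddy: grey tray, fixed, 172 (x) x 278 mm (y), rim 20 mm high, a low steel grip at either end; its floor is 4 mm above the table. Three white inserts stand side by side in it along its y axis, 88 mm apart, in any order, turned as the tray is. Between it and the grey mat with the tubes stands a stirrer with a beaker on it, top 182 mm above the table. Origin: centre of its underside, z up
- tube_cradle: wide V cradle, white insert, fixed: base plate 160 x 87 x 4 mm with two 90 degree V saddles (6 mm thick, at x = +-27 mm, mouth 50 mm wide, apex 14 mm, tops 40 mm above the origin) and end stops 36 mm high, inner faces at x = +-68 mm. The tube lies along x, its axis 34 mm above the origin. 48 mm free between the saddles. Origin: centre of the underside, 4 mm above the table; z up
- pen_cradle: narrow V cradle, white insert, fixed: base plate 160 x 87 x 4 mm with two 90 degree V saddles (6 mm thick, at x = +-42 mm, mouth 31 mm wide, apex 20 mm, tops 36 mm above the origin) and end stops 34 mm high, inner faces at x = +-74.5 mm. The marker lies along x, its axis 31 mm above the origin. 78 mm free between the saddles. Origin as for the wide cradle; z up
- bottle_well: round well for the bottle, a white insert in the grey caddy, fixed: base plate 160 x 87 mm with a round cup in its middle, inside 81 mm in diameter, rim 36 mm above the origin, floor 7 mm above the origin. Origin: centre of the underside of the base plate, 4 mm above the table; z up

How it is judged:
By the outcome, as a careful person would: the job done as asked, in the order asked, and still so for the second after the job is handed in, with the robot touching nothing.
It also fails if it takes over 106 s, if anything falls off the work surface, if the arm or the gripper's body presses on something with over 40 N, if the wrist force passes 120 N, or if a joint passes its speed limit or range.

ROBOT

A 6-joint arm with a two-finger parallel gripper is mounted at the origin on a cart in front of the work surface, level with it; the furniture and walls round the work are solid. World frame = base frame: x ahead of the robot, y to its left, z up, the work surface at z = 0. Lengths are in mm, angles in rad, forces in N, time in s.
With the tool pointing down it reaches from about 325 to 850 mm from the base axis. Payload 4.4 kg.
Tool frame: the origin (TCP) lies at the very end of the fingers, on their centre line; the grasp point (between the pads) lies 19 mm behind it; z points along the fingers, y is the line along which they close (so a half turn about z gives the same grasp; the last joint's range is limited). The gripper opens to 94 mm and grips with 3 to 60 N. Pads are 16 mm wide; open, the fingers measure 119 mm over their backs; the gripper's body (75 mm by 177 mm) begins 78 mm behind the grasp point.
Start: joints at [-0.15, 0.207, 1.542, -0, 1.393, -0.15], TCP at [575.002, -0.012, 205.447] pointing down, gripper open.
Joint ranges: [-2.73, 2.73], [-0.86, 2.22], [0.23, 2.46], [-1.11, 4.25], [0.08, 2.63], [-2.82, 2.82]. Speed limits (rad/s): [2.79, 2.79, 3.14, 3.14, 3.14, 3.14].

INTERFACE

Orientations are given as a rotation vector (axis times angle).
In Python, from bench import * gives the robot as it stands. The module is installed in compiled form; this text tells all that it offers.
- The arm moves only by the tool play_rows, never from a script. Its argument "targets" is a list of rows, each a list of 7 numbers: the shift along the world's x, y, z as a fraction of full scale, then the turn, a rotation vector about the world's x, y, z as a fraction of full scale, then the opening, from 0 (shut) to 1 (fully open). A call has 1 to 20 rows; each row is the pose to reach, as a shift and turn from the pose commanded when the call began; what a row does not reach only later rows make up. Full scale, the value 1, is 0.3 m for a shift and 45 degrees for a turn. A row lasts 1/10 s, in which the tool goes at most 50 mm and 8.59 degrees, less where a joint would pass 70% of its speed; a pose out of reach is approached as far as the arm can. A call with a number of a shift or a turn outside -1 to 1 is refused whole. A call with a gripper value outside its range is refused whole. The fingers move at their own pace and stop on an object; the grip force is fixed at half the most. Time passes only in rows, so rows that repeat a pose let the fingers close. It gives the time, the measured TCP pose, the force, the opening and the grip force at its end, in the units of the state.
- sense(): the state, without advancing time (a new reading comes with each control period).
- capture(name): name is "scene" or "side" or "wrist"; returns a dict with "color" (480x640x3 uint8, red, green, blue), "camera_matrix" (3x3 intrinsics, pixels), "rvec" (rotation vector, rad) and "tvec" (3), from world to camera coordinates, as OpenCV has them; the wrist camera has in their place "tool_from_camera" (4x4, takes a point from camera to tool coordinates, whose origin is the TCP and whose axes are the flange's). Camera axes: x right, y down, z forward; pixel columns grow to the right and rows downward; lengths in mm; the calibration is good to about 2 mm. A picture is of the moment at which its call begins: read the wrist's pose just before it. There is no depth.
- close_job(): hands the job in; it is judged then, once.
Trained networks look in the newest picture that a camera, given by its name, has taken for a name from the list of things; names that differ only in an ending like _2 or _b are one class to them, and where a whole thing is asked for, a point or a joint stands for the part that bears it (a point fixed in the world has none). Each returns a list of dicts, best first, with "conf" (0 to 1); they miss things now and then, are a little off and sometimes report something else, mostly with a low value. They report only what shows in the picture. A call takes as long as a camera call.
- spot_in(camera, label): "at" ([row, column] in pixels, amid what is visible of it).
- regions_of(camera, label): "mask" (480x640 bool, what is visible of it) and "at" ([row, column] in pixels, amid what is visible of it).
- tip_of(camera, label): "at" ([row, column] in pixels: a listed point, or the origin of a listed thing).
The state is a dict: "t": time; "joint_pos": joint angles; "qvel": joint speeds; "joint_torque": joint torques, N m; "eef_pos": TCP position; "orientation": TCP orientation; "contact_force": force on the tool from outside, world axes, zero at the start; "ft_torque": the same for the moment, N m; "width": finger opening in mm; "gripper_force": force on a finger pad.
Only numpy, scipy, OpenCV 4.12 (cv2) and the standard library are available. Lean on these libraries where they do the work, as an engineer would, in place of code of your own. Each camera call takes 0.05 s, during which the arm holds its last target. There are 200 camera calls.

## Working session

There is one attempt and no reset: what is moved stays moved. The work goes in short steps, Python scripts to look and compute and a tool call to move; the robot and the scene stay as the last step left them, time stands still between calls to the robot, and variables do not carry over. Pictures are saved under pics/ and viewed, at most 18 in all, crops included, and the job is handed in when it is done.

Besides the shell and the picture viewer there is one more tool, called after "Request:" by a JSON object that holds its "op" and its "data", one argument or row to a line. play_rows: Moves the arm, as the interface text tells. Shift numbers are shares of 0.3 m and turn numbers shares of 45 degrees, none past 1 either way. Its arguments: {"type":"object","properties":{"targets":{"type":"array"}},"required":["targets"]}

```bash
mkdir -p pics; cat > h.py <<'E'
from bench import *
import numpy as np, cv2
from scipy.spatial.transform import Rotation as R
def snap(cam,fn=None):
    s=sense(); c=capture(cam)
    if fn: cv2.imwrite('pics/'+fn,c['color'][:,:,::-1])
    K=np.array(c['camera_matrix'])
    if cam=='wrist':
        T=np.eye(4);T[:3,:3]=R.from_rotvec(s['orientation']).as_matrix();T[:3,3]=s['eef_pos']
        W=T@np.array(c['tool_from_camera'])
        Rc=W[:3,:3].T; t=-Rc@W[:3,3]
    else:
        Rc=R.from_rotvec(np.ravel(c['rvec'])).as_matrix(); t=np.ravel(c['tvec'])
    return dict(K=K,R=Rc,t=t,img=c['color'])
def ray(v,at):
    r,c=at; d=v['R'].T@np.linalg.solve(v['K'],[c,r,1.]); return -v['R'].T@v['t'],d/np.linalg.norm(d)
def onz(v,at,z):
    o,d=ray(v,at); return o+d*(z-o[2])/d[2]
def tri(rays):
    A=0;b=0
    for o,d in rays:
        P=np.eye(3)-np.outer(d,d);A=A+P;b=b+P@o
    x=np.linalg.solve(A,b); return x,[float(np.linalg.norm((np.eye(3)-np.outer(d,d))@(x-o))) for o,d in rays]
def proj(v,p):
    q=v['K']@(v['R']@np.asarray(p,float)+v['t']); return q[[1,0]]/q[2]
names=['bottle_blue','tube_blue_mid','pen_blue_mid','bottle_orange','tube_orange_mid','pen_black_mid','caddy','tube_cradle','pen_cradle','bottle_well']
E
python3 - <<'E'
from h import *
np.set_printoptions(precision=1,suppress=True)
V={}
Z=dict(bottle_blue=0,tube_blue_mid=17,pen_blue_mid=8,bottle_orange=0,tube_orange_mid=17,pen_black_mid=8,caddy=0,tube_cradle=4,pen_cradle=4,bottle_well=4)
for cam in ['scene','side','wrist']:
    v=V[cam]=snap(cam,cam+'0.png')
    print(cam,-v['R'].T@v['t'])
    for n in names:
        print(n,[(round(d['conf'],2),np.array(d['at']),onz(v,d['at'],Z[n])[:2]) for d in tip_of(cam,n)[:2]])
E
```

```text
scene [-314.7  825.9  729.8]
bottle_blue [(0.78, array([232.9, 408.2]), array([ 420.7, -259.2]))]
tube_blue_mid [(0.61, array([295.1, 199.9]), array([570.1, 353.8])), (0.57, array([323.2, 234.2]), array([429.7, 357.3]))]
pen_blue_mid [(0.83, array([299.1, 198.5]), array([570.1, 358.9])), (0.22, array([252. , 369.9]), array([422.4, -88.8]))]
bottle_orange [(0.56, array([253.6, 371.7]), array([421.6, -96.1]))]
tube_orange_mid [(0.9, array([296.5, 278.2]), array([435.6, 226.1]))]
pen_black_mid [(0.51, array([274.6, 234.1]), array([594.3, 237.9]))]
caddy [(0.74, array([213.9, 358.2]), array([ 604.2, -246.4]))]
tube_cradle [(0.69, array([211.7, 357.6]), array([ 610.5, -250.4]))]
pen_cradle [(0.96, array([218.2, 338.9]), array([ 622. , -177.2]))]
bottle_well [(0.61, array([201.6, 381.4]), array([ 603.7, -359.3]))]
side [261.1 929.7 781. ]
bottle_blue [(0.78, array([203.2, 386. ]), array([ 408.6, -254.4]))]
tube_blue_mid [(0.86, array([376.5, 326.2]), array([422.4, 366.1]))]
pen_blue_mid [(0.89, array([354. , 246.3]), array([589. , 343.7]))]
bottle_orange [(0.85, array([231.4, 369.3]), arra
[... 178 characters left out ...]
adle [(0.65, array([194. , 317.2]), array([ 607.3, -253.9]))]
pen_cradle [(0.69, array([209.1, 303. ]), array([ 625.3, -170.7]))]
bottle_well [(0.6, array([181.4, 328.9]), array([ 591.5, -328.9]))]
wrist [574.1  68.  385.9]
bottle_blue [(0.85, array([431.5, 177.4]), array([ 407.4, -255.3]))]
tube_blue_mid [(0.25, array([314.2, 183.5]), array([433.7, -97.7]))]
pen_blue_mid []
bottle_orange [(0.8, array([314.9, 181.8]), array([ 425.3, -106.2]))]
tube_orange_mid []
pen_black_mid [(0.18, array([431.7, 179.8]), array([ 413.6, -248.9]))]
caddy []
tube_cradle [(0.64, array([439.6, 346.1]), array([ 607.4, -263.3])), (0.22, array([312. , 183.4]), array([ 428.9, -101. ]))]
pen_cradle []
bottle_well []
```

View pics/scene0.png

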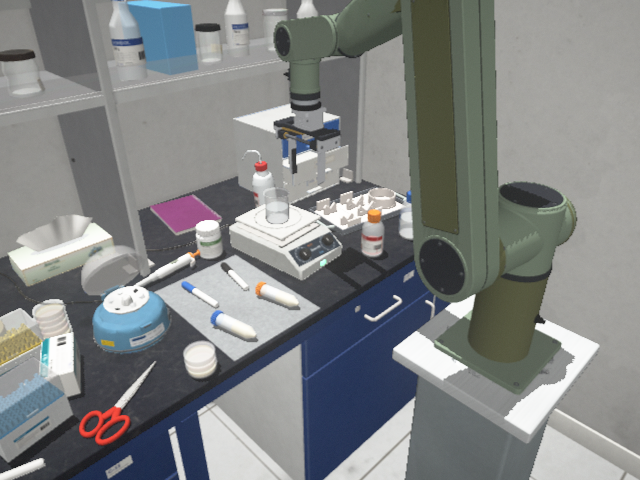

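View pics/side0.png

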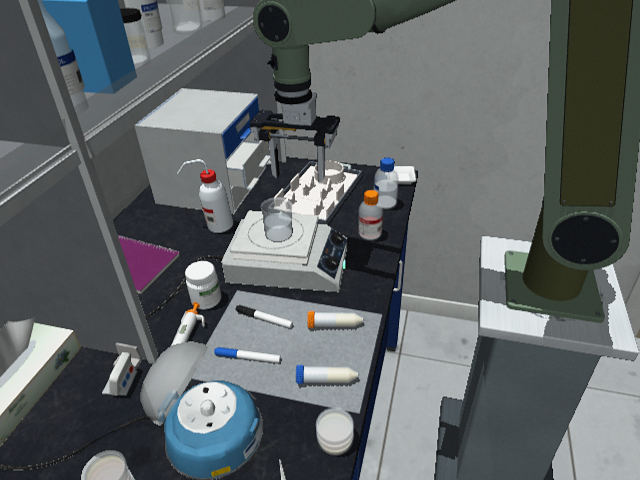

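The scene picture shows the mat at lower left with the blue pen (297,200), blue tube (324,234) and the stirrer with its beaker between the mat and the caddy. The side picture shows the blue tube at (376,326), blue pen at (354,247), blue bottle at (185,387) and the caddy at (190,320). Next I go up and look at the mat with the wrist camera.

Request:
{"op": "play_rows", "data": {
  "targets": [
    [0,0,0.17,0,0,0,1],
    [0,0,0.33,0,0,0,1],
    [0,0.17,0.33,0,0,0,1],
    [-0.07,0.33,0.33,0,0,0,1],
    [-0.13,0.5,0.33,0,0,0,1],
    [-0.2,0.66,0.33,0,0,0,1],
    [-0.23,0.77,0.33,0,0,0,1],
    [-0.23,0.77,0.33,0,0,0,1],
    [-0.23,0.77,0.33,0,0,0,1],
    [-0.23,0.77,0.33,0,0,0,1]
  ]
}}

```text
t: 2.65
eef_pos: [506.4, 230.1, 304.4]
orientation: [2.222, 2.22, -0.001]
contact_force: [-0.0, 0.3, 0.8]
width: 93.7
gripper_force: 0.0
```

```bash
cat > m.py <<'E'
from h import *
import sys
np.set_printoptions(precision=1,suppress=True)
Z=dict(bottle_blue=0,tube_blue_mid=17,pen_blue_mid=8,bottle_orange=0,tube_orange_mid=17,pen_black_mid=8,caddy=0,tube_cradle=4,pen_cradle=4,bottle_well=4)
fn=sys.argv[1]; s=sense(); print(s['t'],s['eef_pos'],s['orientation'],s['joint_pos'],s['width'])
v=snap('wrist',fn); print(-v['R'].T@v['t'])
import pickle; D={}
for n in sys.argv[2:]:
    t=tip_of('wrist',n)[:2]; m=regions_of('wrist',n)[:1]
    print(n,[(round(d['conf'],2),np.array(d['at']),onz(v,d['at'],Z[n])[:2]) for d in t])
    D[n]=t
    if m:
        M=m[0]['mask']; ys,xs=np.nonzero(M); (c,sz,a)=cv2.minAreaRect(np.c_[xs,ys].astype(np.float32))
        b=cv2.boxPoints((c,sz,a)); P=np.array([onz(v,(q[1],q[0]),Z[n])[:2] for q in b])
        e=[P[1]-P[0],P[2]-P[1]]; L=[np.linalg.norm(x) for x in e]; k=int(np.argmax(L))
        print('  mask',round(m[0]['conf'],2),'centre',P.mean(0),'size',np.array(L),'axis deg',np.degrees(np.arctan2(e[k][1],e[k][0]))%180,len(xs))
        D[n+'_m']=M
pickle.dump((v,D),open(fn+'.pkl','wb'))
E
python3 m.py w1.png tube_blue_mid pen_blue_mid tube_orange_mid pen_black_mid
```

```text
2.65 [506.4 230.1 304.4] [ 2.2  2.2 -0. ] [ 0.3  0.1  1.5 -0.   1.6  0.3] 93.70341644494799
[505.6 298.2 484.8]
tube_blue_mid [(0.88, array([ 92.7, 245. ]), array([421.8, 363.3]))]
  mask 0.57 centre [420.7 363.6] size [113.6  33.9] axis deg 11.299306954458974 2471
pen_blue_mid [(0.73, array([107.4, 383.4]), array([583.6, 347.9]))]
  mask 0.63 centre [585.8 346.6] size [132.   17.3] axis deg 5.3168982201722885 1513
tube_orange_mid [(0.78, array([209.3, 266.7]), array([442.3, 227.8]))]
  mask 0.58 centre [439.1 222. ] size [112.9  33.2] axis deg 15.214209475673846 1953
pen_black_mid [(0.92, array([193.6, 385.1]), array([589.7, 245.9]))]
  mask 0.98 centre [590.4 241.5] size [ 15.5 132.3] axis deg 171.25272993712971 1228
```

View pics/w1.png

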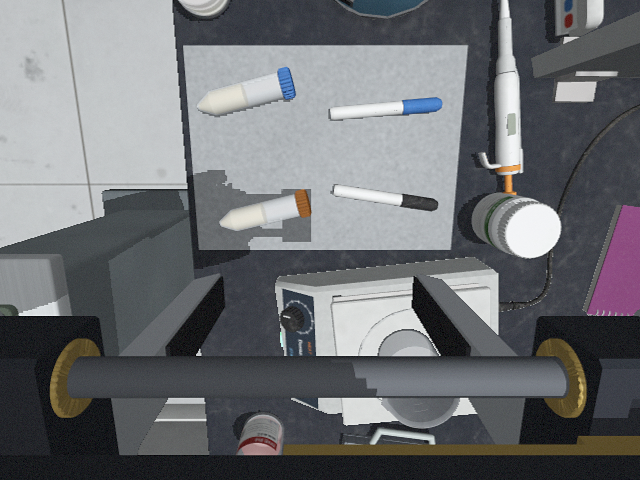

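The wrist picture shows the blue tube at about (row 92, col 247), the pen at (107,385), and the centrifuge's edge at the top (row 10, col 390). A second, shifted view will give heights and the clearance to the centrifuge.

Request:
{"op": "play_rows", "data": {
  "targets": [
    [0,0.16,0,0,0,0,1],
    [0,0.32,0,0,0,0,1],
    [0,0.34,0,0,0,0,1],
    [0,0.34,0,0,0,0,1],
    [0,0.34,0,0,0,0,1]
  ]
}}

```text
t: 3.6
eef_pos: [506.0, 332.2, 304.3]
orientation: [2.221, 2.221, -0.001]
contact_force: [-0.4, 0.0, 0.0]
width: 94.0
gripper_force: 0.0
```

```bash
python3 m.py w2.png tube_blue_mid pen_blue_mid; python3 - <<'E'
from h import *; import pickle
np.set_printoptions(precision=1,suppress=True)
a,A=pickle.load(open('w1.png.pkl','rb'));b,B=pickle.load(open('w2.png.pkl','rb'))
s=snap('side')
for n in ['tube_blue_mid','pen_blue_mid']:
    d=tip_of('side',n)[0]
    print(n,tri([ray(a,A[n][0]['at']),ray(b,B[n][0]['at']),ray(s,d['at'])]))
    mc=[np.mean(np.nonzero(X[n+'_m']),axis=1) for X in(A,B)]
    ms=np.mean(np.nonzero(regions_of('side',n)[0]['mask']),axis=1)
    print(' mask centroid',tri([ray(a,mc[0]),ray(b,mc[1]),ray(s,ms)]))
E
```

```text
3.6 [506.  332.2 304.3] [ 2.2  2.2 -0. ] [ 0.4  0.2  1.3 -0.   1.6  0.4] 94.01955790352052
[505.2 400.3 484.6]
tube_blue_mid [(0.64, array([185.4, 249.6]), array([421.9, 359.1]))]
  mask 0.66 centre [421.6 360.5] size [113.9  32.8] axis deg 14.577315533428429 2149
pen_blue_mid [(0.96, array([197.7, 382.5]), array([586.2, 342.9]))]
  mask 0.77 centre [585.4 346.3] size [132.3  17.1] axis deg 4.504895227159248 1348
tube_blue_mid (array([421.8, 362. ,  12.9]), [1.9960768557818853, 3.2302015708348795, 1.878682354723792])
 mask centroid (array([426.1, 362.9,  20.1]), [0.5055416911768132, 0.2535132070920899, 0.5094483653572515])
pen_blue_mid (array([584.4, 345.7,   9.2]), [2.3086039527308935, 3.0721588619132536, 0.9502100652249411])
 mask centroid (array([586.6, 346.8,  11.3]), [0.26767451058413777, 0.705823730775821, 0.6272441487714295])
```

View pics/w2.png

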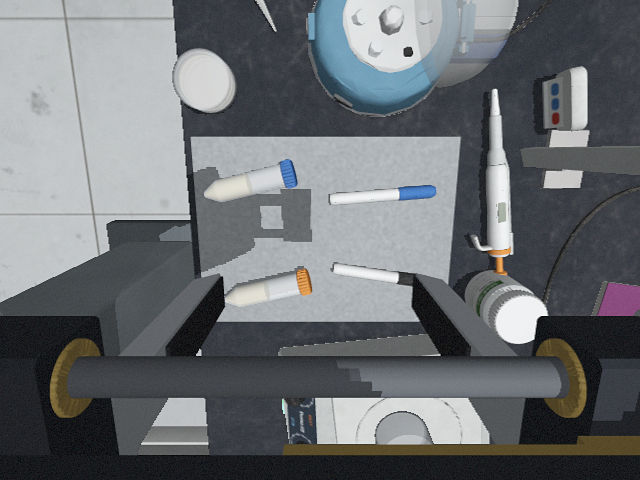

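The second view shows the tube at (185,250), the pen at (198,382) and the centrifuge edge at (115,375). The heights agree with the text. Tube mid is (421.5,362) with its axis at about 12.5°, and pen mid is (585.5,346.5) with its axis at about 5°. I pick the tube first.

Request:
{"op": "play_rows", "data": {
  "targets": [
    [-0.1,0.03,0,0,0,0.19,1],
    [-0.2,0.07,-0.1,0,0,0.38,1],
    [-0.281,0.099,-0.2,0,0,0.57,1],
    [-0.281,0.099,-0.35,0,0,0.76,1],
    [-0.281,0.099,-0.5,0,0,0.95,1],
    [-0.281,0.099,-0.5,0,0,1,1],
    [-0.281,0.099,-0.5,0,0,1,1]
  ]
}}

```text
t: 4.8
eef_pos: [420.4, 362.0, 152.5]
orientation: [-1.201, -2.9, 0.005]
contact_force: [0.2, -0.5, 0.8]
width: 94.1
gripper_force: 0.0
```

Request:
{"op": "play_rows", "data": {
  "targets": [
    [0,0,0,0,0,0.19,1],
    [0,0,0,0,0,0.38,1],
    [0,0,0,0,0,0.57,1],
    [0,0,0,0,0,0.76,1],
    [0,0,0,0,0,0.95,1],
    [0,0,0,0,0,1,1],
    [0,0,0,0,0,1,1]
  ]
}}

```text
t: 5.5
eef_pos: [423.0, 363.4, 156.3]
orientation: [0.002, 3.139, 0.003]
contact_force: [0.3, 0.4, -1.2]
width: 94.1
gripper_force: 0.0
```

Request:
{"op": "play_rows", "data": {
  "targets": [
    [0,0,0,0,0,0.19,1],
    [0,0,0,0,0,0.278,1],
    [0,0,-0.13,0,0,0.278,1],
    [0,0,-0.26,0,0,0.278,1],
    [0,0,-0.26,0,0,0.278,1],
    [0,0,-0.26,0,0,0.278,1]
  ]
}}

```text
t: 6.1
eef_pos: [421.9, 362.8, 77.0]
orientation: [0.341, -3.123, 0.0]
contact_force: [-0.1, 0.2, -0.1]
width: 94.0
gripper_force: 0.0
```

```bash
python3 m.py w3.png tube_blue_mid
```

```text
6.1 [421.9 362.8  77. ] [ 0.3 -3.1  0. ] [ 0.6  0.3  1.7  0.   1.1 -1.2] 93.96429440140182
[354.4 347.8 257.4]
tube_blue_mid [(0.87, array([259.4, 315.7]), array([422.3, 361.5])), (0.59, array([453. , 252.3]), array([580.3, 347.3]))]
  mask 0.6 centre [425.2 363.3] size [ 31.7 122. ] axis deg 13.316450694513044 7502
```

View pics/w3.png

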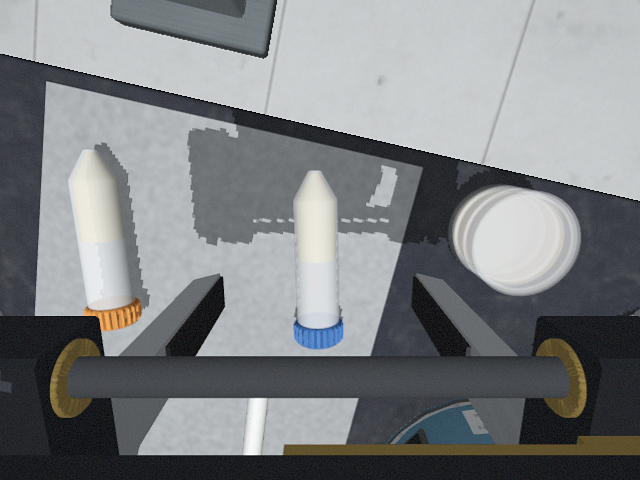

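The picture shows the tube straight between the fingers (col 317, cap at row 333). I go down, close and lift.

Request:
{"op": "play_rows", "data": {
  "targets": [
    [0,0,-0.12,0,0,0,1],
    [0,0,-0.22,0,0,0,1],
    [0,0,-0.24,0,0,0,1],
    [0,0,-0.24,0,0,0,1],
    [0,0,-0.24,0,0,0,0.2],
    [0,0,-0.24,0,0,0,0.1],
    [0,0,-0.24,0,0,0,0.1],
    [0,0,-0.24,0,0,0,0.1],
    [0,0,-0.24,0,0,0,0.1],
    [0,0,-0.24,0,0,0,0.1],
    [0,0,-0.2,0,0,0,0.1],
    [0,0,-0.05,0,0,0,0.1],
    [0,0,0.12,0,0,0,0.1],
    [0,0,0.28,0,0,0,0.1],
    [0,0,0.44,0,0,0,0.1],
    [0,0,0.6,0,0,0,0.1],
    [0,0,0.6,0,0,0,0.1]
  ]
}}

```text
t: 7.95
eef_pos: [425.8, 365.4, 266.7]
orientation: [-0.341, 3.107, 0.012]
contact_force: [1.5, -0.0, 1.5]
width: 9.5
gripper_force: 0.0
```

```bash
python3 m.py w4.png tube_blue_mid pen_blue_mid
```

```text
7.95 [425.8 365.4 266.7] [-0.3  3.1  0. ] [ 0.6  0.1  1.5  0.   1.5 -1.2] 9.487474004848174
[355.5 348.6 446. ]
tube_blue_mid [(0.95, array([205.4, 315.7]), array([421.4, 363.6]))]
  mask 0.94 centre [422.5 363. ] size [117.8  30.7] axis deg 11.845968791546568 2540
pen_blue_mid []
  mask 0.52 centre [542.4 337. ] size [48.5 10.1] axis deg 175.3231081362029 220
```

View pics/w4.png

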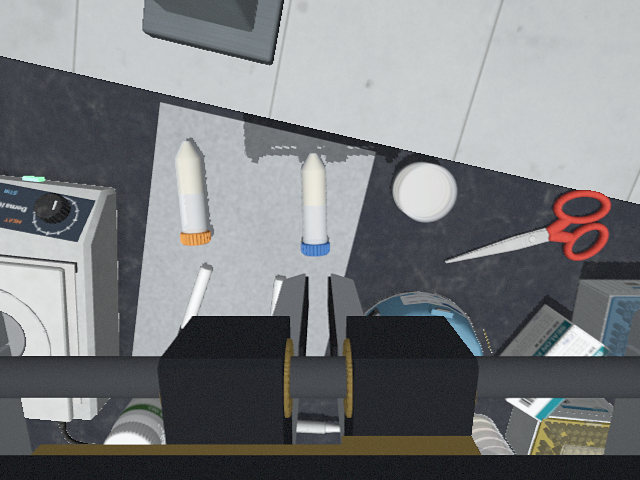

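The tube lies unmoved at (205,316): the fingers were still closing when I lifted. I retry with a smaller opening and a longer close.

Request:
{"op": "play_rows", "data": {
  "targets": [
    [0,0,-0.15,0,0,0,0.6],
    [0,0,-0.3,0,0,0,0.6],
    [0,0,-0.45,0,0,0,0.6],
    [0,0,-0.55,0,0,0,0.6],
    [0,0,-0.6,0,0,0,0.6],
    [0,0,-0.6,0,0,0,0.6]
  ]
}}

```text
t: 8.8
eef_pos: [418.9, 360.9, 72.7]
orientation: [0.341, -3.116, 0.006]
contact_force: [-0.4, -0.3, 0.9]
width: 53.9
gripper_force: 0.0
```

Request:
{"op": "play_rows", "data": {
  "targets": [
    [0,0,-0.12,0,0,0,0.6],
    [0,0,-0.22,0,0,0,0.6],
    [0,0,-0.238,0,0,0,0.6],
    [0,0,-0.238,0,0,0,0.6],
    [0,0,-0.238,0,0,0,0.1],
    [0,0,-0.238,0,0,0,0.1],
    [0,0,-0.238,0,0,0,0.1],
    [0,0,-0.238,0,0,0,0.1],
    [0,0,-0.238,0,0,0,0.1],
    [0,0,-0.238,0,0,0,0.1],
    [0,0,-0.238,0,0,0,0.1],
    [0,0,-0.238,0,0,0,0.1],
    [0,0,-0.238,0,0,0,0.1]
  ]
}}

```text
t: 10.1
eef_pos: [422.4, 363.2, 6.0]
orientation: [-0.342, 3.121, 0.001]
contact_force: [-0.1, 0.1, 5.9]
width: 27.6
gripper_force: 29.9
```

Gripped (27.6 mm, 30 N). I lift and carry it over the stirrer towards the caddy.

Request:
{"op": "play_rows", "data": {
  "targets": [
    [0,0,0.1,0,0,0,0.1],
    [0,0,0.25,0,0,0,0.1],
    [0,0,0.4,0,0,0,0.1],
    [0,0,0.55,0,0,0,0.1],
    [0,0,0.7,0,0,0,0.1],
    [0,0,0.85,0,0,0,0.1],
    [0.05,-0.15,0.95,0,0,0,0.1],
    [0.1,-0.3,0.95,0,0,0,0.1],
    [0.15,-0.45,0.95,0,0,0,0.1],
    [0.2,-0.6,0.95,0,0,0,0.1],
    [0.25,-0.75,0.95,0,0,-0.15,0.1],
    [0.3,-0.86,0.95,0,0,-0.3,0.1],
    [0.3,-0.86,0.95,0,0,-0.456,0.1]
  ]
}}

```text
t: 11.4
eef_pos: [512.7, 100.4, 289.2]
orientation: [-0.237, -3.132, 0.003]
contact_force: [-1.7, 1.1, 0.2]
width: 27.5
gripper_force: 29.9
```

Request:
{"op": "play_rows", "data": {
  "targets": [
    [0.05,-0.15,0,0,0,0,0.1],
    [0.1,-0.3,0,0,0,0,0.1],
    [0.15,-0.45,0,0,0,0,0.1],
    [0.2,-0.6,0,0,0,0,0.1],
    [0.25,-0.75,0,0,0,0,0.1],
    [0.3,-0.86,0,0,0,0,0.1],
    [0.3,-0.86,0,0,0,0,0.1],
    [0.3,-0.86,0,0,0,0,0.1],
    [0.3,-0.86,0,0,0,0,0.1]
  ]
}}

```text
t: 12.3
eef_pos: [601.2, -152.0, 289.6]
orientation: [-0.218, -3.133, -0.001]
contact_force: [-0.4, 0.1, -0.6]
width: 27.5
gripper_force: 29.9
```

```bash
python3 m.py w5.png tube_cradle pen_cradle bottle_well caddy bottle_blue bottle_orange
```

```text
12.3 [ 601.2 -152.   289.6] [-0.2 -3.1 -0. ] [-0.4  0.3  1.3  0.   1.6 -1.8] 27.513730593478062
[ 532.9 -143.1  470.1]
tube_cradle [(0.76, array([227.1, 234. ]), array([ 609.5, -258.7]))]
  mask 0.78 centre [ 610.1 -260.4] size [ 86.8 168.7] axis deg 172.83759548726627 9052
pen_cradle []
  mask 0.78 centre [ 613.3 -170. ] size [ 88.7 146.5] axis deg 173.77524214899998 3428
bottle_well [(0.92, array([223.6, 160. ]), array([ 592.3, -349. ]))]
  mask 0.63 centre [ 594.7 -354. ] size [104.  161.2] axis deg 167.8424809627149 9485
caddy []
  mask 0.72 centre [ 610.9 -265.6] size [182.8 333.1] axis deg 81.59439274168416 5243
bottle_blue [(0.94, array([ 55.4, 207.6]), array([ 410.9, -251.6])), (0.54, array([ 51.9, 343.9]), array([428.7, -97.9]))]
  mask 0.77 centre [ 389.7 -270.7] size [ 78.4 112.5] axis deg 27.84649614272228 5868
bottle_orange [(0.91, array([ 51.8, 343.5]), array([428.5, -98.3]))]
  mask 0.9 centre [416.2 -93.4] size [71.6 78.9] axis deg 174.18009905207361 4154
```

View pics/w5.png

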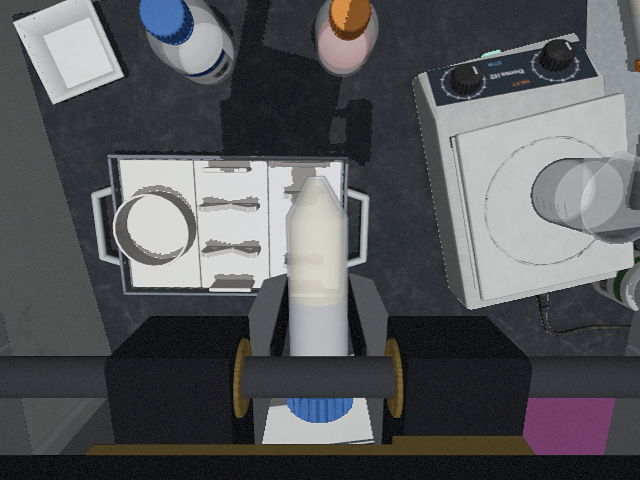

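The picture shows the well at (226,155), the wide cradle with saddles at rows 203/247 around col 230, and the narrow cradle under the tube I am holding (col 308). The tray is aligned with the fingers. I take a second view from the other side.

Request:
{"op": "play_rows", "data": {
  "targets": [
    [0,-0.15,0,0,0,0,0.1],
    [0,-0.3,0,0,0,0,0.1],
    [0,-0.45,0,0,0,0,0.1],
    [0,-0.6,0,0,0,0,0.1],
    [0,-0.6,0,0,0,0,0.1],
    [0,-0.6,0,0,0,0,0.1],
    [0,-0.6,0,0,0,0,0.1]
  ]
}}

```text
t: 13.65
eef_pos: [601.8, -332.3, 290.0]
orientation: [-0.218, -3.134, -0.001]
contact_force: [-0.3, 0.7, 0.1]
width: 27.8
gripper_force: 29.9
```

```bash
python3 m.py w6.png tube_cradle pen_cradle bottle_well bottle_blue; python3 - <<'E'
from h import *; import pickle
np.set_printoptions(precision=1,suppress=True)
a,A=pickle.load(open('w5.png.pkl','rb'));b,B=pickle.load(open('w6.png.pkl','rb'))
for n in ['tube_cradle','pen_cradle','bottle_well','bottle_blue']:
    rs=[ray(v,X[n][0]['at']) for v,X in((a,A),(b,B)) if X[n]]
    for c in('side','scene'):
        v=snap(c); d=tip_of(c,n)
        if d: rs.append(ray(v,d[0]['at']))
    p,e=tri(rs); print(n,p,np.array(e))
    rs=[ray(v,np.mean(np.nonzero(X[n+'_m']),axis=1)) for v,X in((a,A),(b,B)) if n+'_m' in X]
    if len(rs)>1: print('  masks',tri(rs))
E
```

```text
13.65 [ 601.8 -332.3  290. ] [-0.2 -3.1 -0. ] [-0.6  0.4  1.1  0.   1.6 -2.1] 27.770556343834745
[ 533.3 -323.3  470.4]
tube_cradle [(0.97, array([204.1, 378.5]), array([ 606.9, -257.6])), (0.69, array([295.9, 316.7]), array([ 715.4, -349.7]))]
  mask 0.84 centre [ 610.  -257.9] size [165.3  86.8] axis deg 171.11928873005468 9053
pen_cradle [(0.62, array([208.7, 450.2]), array([ 624.9, -170.5]))]
  mask 0.62 centre [ 625.5 -170. ] size [173.   87.7] axis deg 171.33884288948155 9638
bottle_well [(0.68, array([202.8, 304.1]), array([ 592.5, -348. ]))]
  mask 0.59 centre [ 595.1 -348.4] size [162.1  87.5] axis deg 168.51047932709406 4975
bottle_blue [(0.84, array([ 26.3, 366.5]), array([ 407.1, -249.9]))]
  mask 0.49 centre [ 610.8 -255.6] size [180.5 332.7] axis deg 81.47018223307668 6218
tube_cradle [ 610.9 -256.6    4.5] [2.5 4.2 4.7 4.4]
  masks (array([ 602.8, -257.6,   14. ]), [0.7429760476082302, 0.7429760476080101])
pen_cradle [ 618.  -173.1    5.1] [6.8 5.  2.2]
  masks (array([ 596.6, -182.6,   46.9]), [15.340491758612343, 15.340491758612568])
bottle_well [ 590.9 -345.5   10.5] [0.8 2.3 7.6 6.4]
  masks (array([ 576.3, -349. ,   11.3]), [13.856674878360197, 13.85667487836045])
bottle_blue [ 435.9 -228.1   57.8] [13.5 33.6 48.9 63.5]
  masks (array([ 516.8, -242.9,  265.9]), [64.1395562876101, 64.13955628761009])
```

View pics/w6.png

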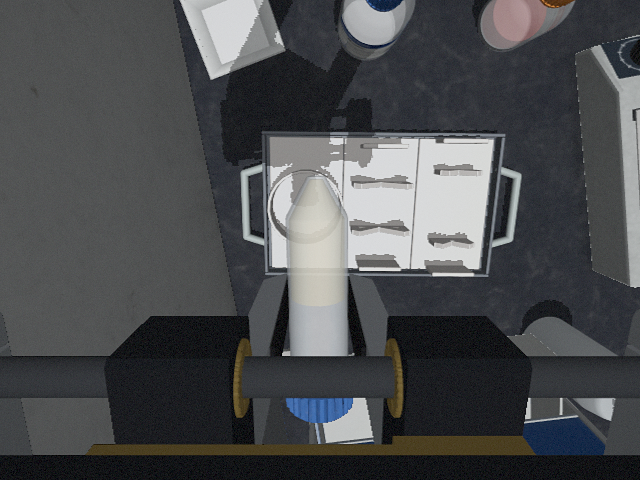

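```bash
python3 - <<'E'
from h import *; import pickle
np.set_printoptions(precision=1,suppress=True)
v,B=pickle.load(open('w6.png.pkl','rb'))
im=v['img'][:,:,::-1].copy(); S=4
c=cv2.resize(im[125:275,335:530],None,fx=S,fy=S,interpolation=cv2.INTER_CUBIC)
def draw(o,yaw,kind,col):
    Rz=R.from_euler('z',yaw,degrees=True).as_matrix(); o=np.array(o)
    xs,m,top=((27,25,40) if kind=='t' else (42,15.5,36)); st,sh=((68,36) if kind=='t' else (74.5,34))
    for sx in(-1,1):
        for pts in ([(sx*xs-3,-m,top),(sx*xs+3,-m,top)],[(sx*xs-3,m,top),(sx*xs+3,m,top)],[(sx*st,-15,sh),(sx*st,15,sh)],[(sx*80,-43.5,4),(sx*80,43.5,4)],[(-80,sx*43.5,4),(80,sx*43.5,4)]):
            q=[proj(v,Rz@np.array(p)+o) for p in pts]
            q=[(int((x[1]-335)*S+S/2),int((x[0]-125)*S+S/2)) for x in q]; cv2.line(c,q[0],q[1],col,1)
draw((608,-257.6,4),-9,'t',(0,0,255)); draw((622,-171,4),-9,'p',(0,160,0))
cv2.imwrite('pics/c6.png',c)
for nm,p in dict(TL=(132.5,263.5),TR=(134,505)).items(): print(nm,onz(v,p,20))
E
```

```text
TL [ 504.7 -381.    20. ]
TR [ 544.7 -108.9   20. ]
```

View pics/c6.png

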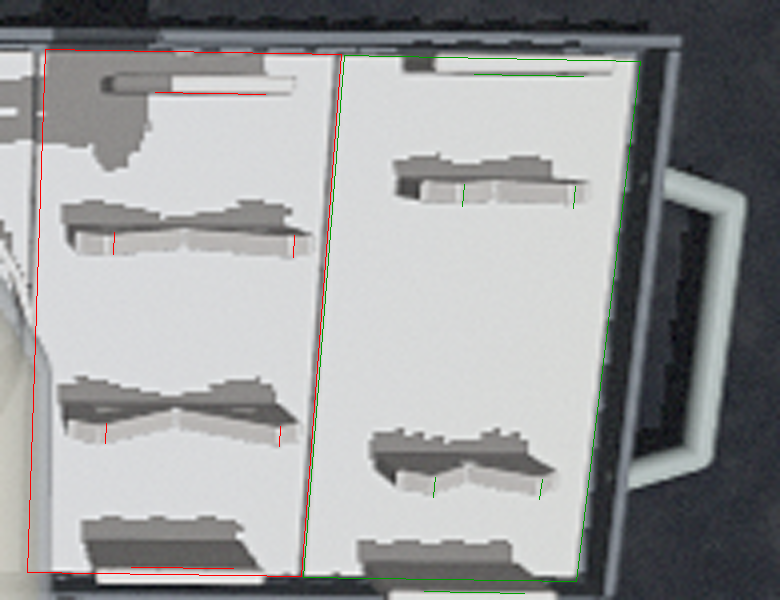

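The overlay fits to within about 3 mm. Refined, the wide cradle is at (608,-260), the narrow one at (621,-174) and the well at (594,-348), with yaw about -8.4°. I lower the tube over the cradle.

Request:
{"op": "play_rows", "data": {
  "targets": [
    [0.01,0.15,0,0,0,0,0.1],
    [0.021,0.241,0,0,0,0,0.1],
    [0.021,0.241,-0.15,0,0,0,0.1],
    [0.021,0.241,-0.3,0,0,0,0.1],
    [0.021,0.241,-0.45,0,0,0,0.1],
    [0.021,0.241,-0.6,0,0,0,0.1],
    [0.021,0.241,-0.67,0,0,-0.01,0.1],
    [0.021,0.241,-0.7,0,0,-0.01,0.1],
    [0.021,0.241,-0.7,0,0,-0.01,0.1],
    [0.021,0.241,-0.7,0,0,-0.01,0.1],
    [0.021,0.241,-0.7,0,0,-0.01,0.1]
  ]
}}

```text
t: 16.0
eef_pos: [609.7, -262.1, 82.8]
orientation: [0.231, 3.129, -0.003]
contact_force: [0.4, 0.3, 0.3]
width: 28.1
gripper_force: 29.9
```

```bash
python3 m.py w7.png tube_cradle tube_blue_mid; python3 - <<'E'
from h import *; import pickle
v,B=pickle.load(open('w7.png.pkl','rb'))
im=v['img'][:,:,::-1].copy()
Rz=R.from_euler('z',-8.4,degrees=True).as_matrix()
for o,xs,m,top,st,sh in(((608,-260,4),27,25,40,68,36),((621,-174,4),42,15.5,36,74.5,34)):
  for sx in(-1,1):
    for pts in ([(sx*xs,-m,top),(sx*xs,m,top)],[(sx*st,-15,sh),(sx*st,15,sh)],[(sx*80,-43.5,4),(sx*80,43.5,4)],[(-80,sx*43.5,4),(80,sx*43.5,4)]):
        q=[proj(v,Rz@np.array(p)+np.array(o)) for p in pts]
        cv2.line(im,*[(int(round(x[1])),int(round(x[0]))) for x in q],(0,0,255),1)
cv2.imwrite('pics/c7.png',im)
E
```

```text
16.0 [ 609.7 -262.1   82.8] [ 0.2  3.1 -0. ] [-0.5  0.5  1.4 -0.   1.2 -2. ] 28.075376788401382
[ 540.6 -251.9  262.9]
tube_cradle [(0.17, array([251.9, 448.9]), array([ 623.8, -171.2]))]
  mask 0.67 centre [ 609.5 -259.2] size [ 86.8 164. ] axis deg 174.0845742270528 13892
tube_blue_mid [(0.83, array([297.1, 317.8]), array([ 638.6, -266.9]))]
  mask 0.76 centre [ 647.5 -268.4] size [ 41.5 183.1] axis deg 173.26900716474597 11353
```

View pics/c7.png

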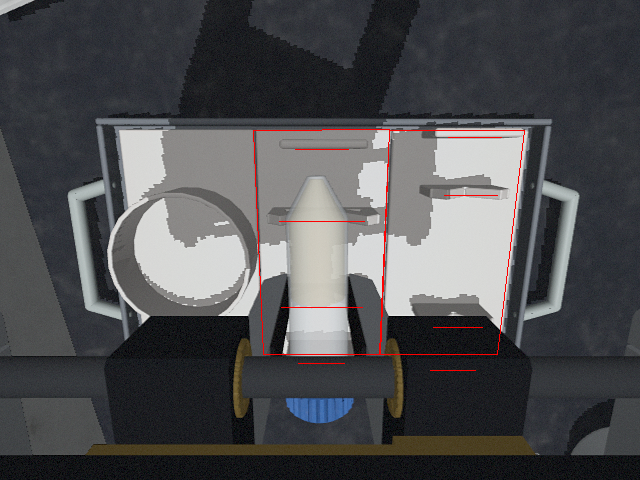

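The overlay agrees to within about 3 mm and the tube is centred over its cradle. I lower it gently and release.

Request:
{"op": "play_rows", "data": {
  "targets": [
    [-0.005,0,-0.05,0,0,0,0.1],
    [-0.005,0,-0.09,0,0,0,0.1],
    [-0.005,0,-0.12,0,0,0,0.1],
    [-0.005,0,-0.145,0,0,0,0.1],
    [-0.005,0,-0.16,0,0,0,0.1],
    [-0.005,0,-0.17,0,0,0,0.1],
    [-0.005,0,-0.17,0,0,0,0.1],
    [-0.005,0,-0.17,0,0,0,0.1]
  ]
}}

```text
t: 17.05
eef_pos: [606.2, -259.8, 29.7]
orientation: [-0.232, -3.132, -0.003]
contact_force: [-2.9, 3.5, 4.6]
width: 27.4
gripper_force: 29.9
```

Request:
{"op": "play_rows", "data": {
  "targets": [
    [0,0,0,0,0,0,0.38],
    [0,0,0,0,0,0,0.45],
    [0,0,0,0,0,0,0.45],
    [0,0,0,0,0,0,0.45],
    [0,0,0,0,0,0,0.45],
    [0,0,0.05,0,0,0,0.45],
    [0,0,0.12,0,0,0,0.45],
    [0,0,0.25,0,0,0,0.45],
    [0,0,0.4,0,0,0,0.45],
    [0,0,0.55,0,0,0,0.45],
    [0,0,0.7,0,0,0,0.45],
    [0,0,0.85,0,0,0,0.45],
    [0,0,0.9,0,0,0,0.45],
    [0,0,0.9,0,0,0,0.45]
  ]
}}

```text
t: 18.45
eef_pos: [608.0, -261.9, 303.9]
orientation: [0.231, 3.126, -0.006]
contact_force: [-0.3, 0.2, -0.5]
width: 42.5
gripper_force: 0.0
```

```bash
python3 m.py w8.png tube_blue_mid tube_cradle bottle_well pen_cradle bottle_blue
```

```text
18.45 [ 608.  -261.9  303.9] [ 0.2  3.1 -0. ] [-0.5  0.3  1.2  0.   1.6 -2. ] 42.507103109815795
[ 538.3 -251.4  483.8]
tube_blue_mid [(0.57, array([207.3, 318.1]), array([ 608.8, -262.8])), (0.39, array([ 31.2, 438.8]), array([ 434.1, -101.4]))]
  mask 0.73 centre [ 610.2 -260. ] size [ 29.9 123.2] axis deg 172.0620308208342 2235
tube_cradle [(0.86, array([203.9, 318.2]), array([ 606.5, -262.3]))]
  mask 0.56 centre [ 610.4 -259.9] size [ 86.4 163.3] axis deg 172.9070044128748 6406
bottle_well [(0.81, array([206.2, 247.8]), array([ 596.3, -351.2]))]
  mask 0.94 centre [ 594.4 -350.8] size [ 92.8 163.1] axis deg 172.07588092129512 9078
pen_cradle [(0.64, array([207.4, 392.8]), array([ 624.9, -169.3]))]
  mask 0.74 centre [ 626.3 -170.8] size [170.4  86.9] axis deg 171.32709258244162 9012
bottle_blue [(0.74, array([ 33.2, 299.5]), array([ 408.6, -254.6]))]
  mask 0.7 centre [ 407.9 -255. ] size [79.1 66.6] axis deg 81.44971864031479 3779
```

View pics/w8.png

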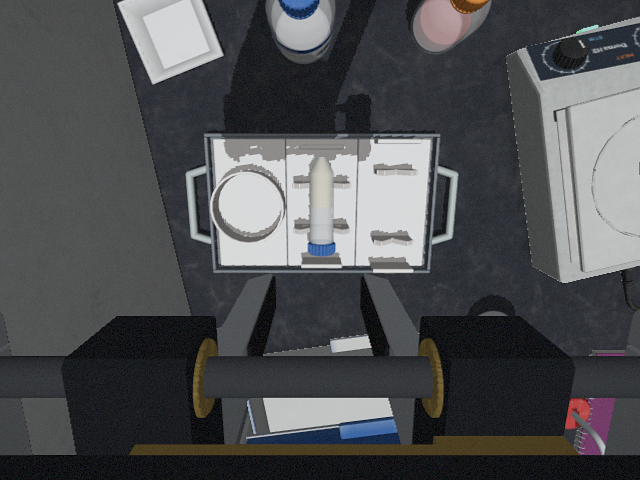

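The tube lies in the wide cradle, cap (row 248) and tip (row 160) both inside the stops. Now I go back for the marker.

Request:
{"op": "play_rows", "data": {
  "targets": [
    [0,0.16,0,0,0,0,0.35],
    [0,0.32,0,0,0,0,0.35],
    [0,0.48,0,0,0,0,0.35],
    [-0.02,0.64,0,0,0,0,0.35],
    [-0.04,0.8,0,0,0,0,0.35],
    [-0.07,0.96,0,0,0,0,0.35],
    [-0.07,1,0,0,0,0,0.35]
  ]
}}

```text
t: 19.7
eef_pos: [584.4, 43.6, 299.5]
orientation: [0.223, 3.134, 0.003]
contact_force: [0.7, -1.0, 0.2]
width: 33.0
gripper_force: 0.0
```

Request:
{"op": "play_rows", "data": {
  "targets": [
    [0,0.16,0,0,0,0.1,0.35],
    [0,0.32,0,0,0,0.2,0.35],
    [0,0.48,0,0,0,0.3,0.35],
    [0,0.64,0,0,0,0.3,0.35],
    [0,0.8,0,0,0,0.3,0.35],
    [0,0.96,0,0,0,0.3,0.35],
    [0,1,-0.15,0,0,0.3,0.35],
    [0,1.0,-0.3,0,0,0.3,0.35],
    [0,1.0,-0.5,0,0,0.3,0.35],
    [0,1.0,-0.5,0,0,0.3,0.35],
    [0,1.0,-0.5,0,0,0.3,0.35],
    [0,1.0,-0.5,0,0,0.3,0.35]
  ]
}}

```text
t: 20.9
eef_pos: [587.6, 339.2, 151.9]
orientation: [-0.137, 3.134, 0.002]
contact_force: [0.4, 0.4, 1.3]
width: 32.8
gripper_force: 0.0
```

```bash
python3 m.py w9.png pen_blue_mid; python3 - <<'E'
from h import *; import pickle
np.set_printoptions(precision=1,suppress=True)
b,B=pickle.load(open('w2.png.pkl','rb'))
print('centrifuge edge',onz(b,(117,375),0),onz(b,(117,375),100))
v,B=pickle.load(open('w8.png.pkl','rb'))
for p in [(170,394.5),(237,391)]: print('pen saddle',onz(v,p,40))
for p in [(182,321),(226,321)]: print('tube saddle',onz(v,p,44))
E
```

```text
20.9 [587.6 339.2 151.9] [-0.1  3.1  0. ] [ 0.4  0.5  1.3 -0.   1.4 -1.3] 32.840804285029535
[518.  332.7 332. ]
pen_blue_mid [(0.67, array([229.9, 323.5]), array([585.5, 344.1]))]
  mask 0.96 centre [586.8 346.6] size [133.4  15.7] axis deg 3.9912811495284473 2681
centrifuge edge [574.6 439.8   0. ] [560.3 431.7 100. ]
pen saddle [ 575.7 -169.2   40. ]
pen saddle [ 653.6 -181.2   40. ]
tube saddle [ 576.4 -254.5   44. ]
tube saddle [ 627.2 -262.    44. ]
```

Request:
{"op": "play_rows", "data": {
  "targets": [
    [0.001,0.025,0,0.111,0,0,0.35],
    [0.001,0.025,-0.15,0.111,0,0,0.35],
    [0.001,0.025,-0.28,0.111,0,0,0.35],
    [0.001,0.025,-0.36,0.111,0,0,0.35],
    [0.001,0.025,-0.42,0.111,0,0,0.35],
    [0.001,0.025,-0.46,0.111,0,0,0.35],
    [0.001,0.025,-0.483,0.111,0,0,0.35],
    [0.001,0.025,-0.483,0.111,0,0,0.35],
    [0.001,0.025,-0.483,0.111,0,0,0.35],
    [0.001,0.025,-0.483,0.111,0,0,0],
    [0.001,0.025,-0.483,0.111,0,0,0],
    [0.001,0.025,-0.483,0.111,0,0,0],
    [0.001,0.025,-0.483,0.111,0,0,0],
    [0.001,0.025,-0.483,0.111,0,0,0],
    [0.001,0.025,-0.483,0.111,0,0,0],
    [0.001,0.025,-0.483,0.111,0,0,0]
  ]
}}

```text
t: 22.65
eef_pos: [586.4, 346.8, 4.9]
orientation: [-0.138, 3.131, 0.137]
contact_force: [-0.2, -0.8, 5.4]
width: 14.1
gripper_force: 30.0
```

Request:
{"op": "play_rows", "data": {
  "targets": [
    [0,0,0.1,0,0,0,0],
    [0,0,0.25,0,0,0,0],
    [0,0,0.4,-0.05,0,0,0],
    [0,0,0.55,-0.111,0,0,0],
    [0,0,0.7,-0.111,0,0,0],
    [0,0,0.86,-0.111,0,0,0],
    [0,-0.1,0.95,-0.111,0,0,0],
    [0,-0.25,0.95,-0.111,0,0,0],
    [0,-0.41,0.95,-0.111,0,0,0],
    [0,-0.57,0.95,-0.111,0,0,0],
    [0,-0.73,0.95,-0.111,0,0,0],
    [0,-0.88,0.95,-0.111,0,0,0],
    [0,-0.95,0.95,-0.111,0,0,0]
  ]
}}

```text
t: 23.95
eef_pos: [585.1, 57.7, 288.2]
orientation: [0.132, -3.137, 0.002]
contact_force: [-0.7, 0.5, -0.6]
width: 14.2
gripper_force: 30.0
```

Request:
{"op": "play_rows", "data": {
  "targets": [
    [0,-0.15,0,0,0,-0.1,0],
    [0.05,-0.3,0,0,0,-0.2,0],
    [0.1,-0.45,0,0,0,-0.3,0],
    [0.11,-0.6,0,0,0,-0.3,0],
    [0.11,-0.75,0,0,0,-0.3,0],
    [0.11,-0.785,0,0,0,-0.3,0],
    [0.11,-0.785,-0.15,0,0,-0.3,0],
    [0.11,-0.785,-0.3,0,0,-0.3,0],
    [0.11,-0.785,-0.45,0,0,-0.3,0],
    [0.11,-0.785,-0.6,0,0,-0.3,0],
    [0.11,-0.785,-0.7,0,0,-0.3,0],
    [0.11,-0.785,-0.7,0,0,-0.3,0],
    [0.11,-0.785,-0.7,0,0,-0.3,0],
    [0.11,-0.785,-0.7,0,0,-0.3,0]
  ]
}}

```text
t: 25.35
eef_pos: [620.8, -174.5, 81.9]
orientation: [0.231, 3.129, -0.002]
contact_force: [0.5, 0.4, 0.3]
width: 14.0
gripper_force: 30.0
```

```bash
python3 m.py w10.png pen_blue_mid pen_cradle; python3 - <<'E'
from h import *; import pickle
v,B=pickle.load(open('w10.png.pkl','rb'))
im=v['img'][:,:,::-1].copy()
Rz=R.from_euler('z',-8.4,degrees=True).as_matrix()
for o,xs,m,top,st,sh in(((607,-260,4),27,25,40,68,36),((620,-173.5,4),42,15.5,36,74.5,34)):
  for sx in(-1,1):
    for pts in ([(sx*xs,-m,top),(sx*xs,m,top)],[(sx*st,-15,sh),(sx*st,15,sh)],[(sx*80,-43.5,4),(sx*80,43.5,4)],[(-80,sx*43.5,4),(80,sx*43.5,4)]):
        q=[proj(v,Rz@np.array(p)+np.array(o)) for p in pts]
        cv2.line(im,*[(int(round(x[1])),int(round(x[0]))) for x in q],(0,0,255),1)
cv2.imwrite('pics/c10.png',im)
E
```

```text
25.35 [ 620.8 -174.5   81.9] [ 0.2  3.1 -0. ] [-0.4  0.5  1.5  0.   1.2 -1.8] 13.955092096212676
[ 551.6 -164.4  262. ]
pen_blue_mid [(0.68, array([294.4, 315.1]), array([ 650.6, -181.3]))]
  mask 0.7 centre [ 652.9 -180.2] size [ 20.8 195. ] axis deg 172.07804260160216 6577
pen_cradle [(0.85, array([255.9, 325.2]), array([ 624.6, -170.2]))]
  mask 0.8 centre [ 604.7 -170.4] size [128.8  87.9] axis deg 168.66563416223258 15904
```

View pics/c10.png

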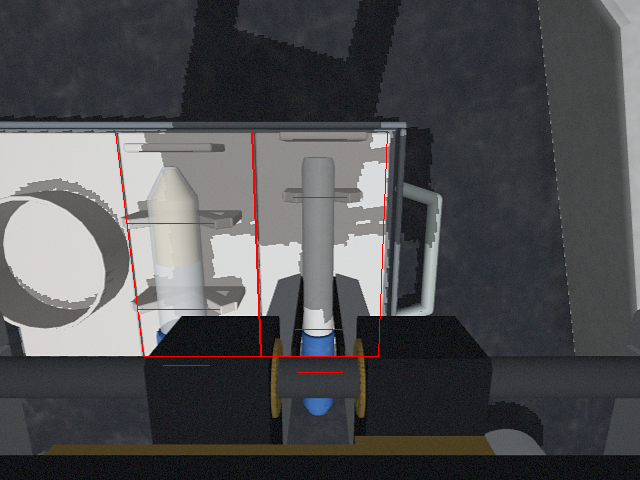

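The marker is held straight (col 318) above the narrow cradle (saddle centre at col 322). I shift it 1.5 mm, lower and release.

Request:
{"op": "play_rows", "data": {
  "targets": [
    [0.001,0.005,-0.05,0,0,0,0],
    [0.001,0.005,-0.09,0,0,0,0],
    [0.001,0.005,-0.115,0,0,0,0],
    [0.001,0.005,-0.135,0,0,0,0],
    [0.001,0.005,-0.15,0,0,0,0],
    [0.001,0.005,-0.157,0,0,0,0],
    [0.001,0.005,-0.157,0,0,0,0],
    [0.001,0.005,-0.157,0,0,0,0]
  ]
}}

```text
t: 26.4
eef_pos: [618.8, -171.6, 32.1]
orientation: [-0.231, -3.132, -0.002]
contact_force: [-1.8, 4.0, 2.6]
width: 14.3
gripper_force: 30.0
```

Request:
{"op": "play_rows", "data": {
  "targets": [
    [0,0,0,0,0,0,0.22],
    [0,0,0,0,0,0,0.35],
    [0,0,0,0,0,0,0.35],
    [0,0,0,0,0,0,0.35],
    [0,0,0,0,0,0,0.35],
    [0,0,0.05,0,0,0,0.35],
    [0,0,0.12,0,0,0,0.35],
    [0,0,0.25,0,0,0,0.35],
    [0,0,0.4,0,0,0,0.35],
    [0,0,0.55,0,0,0,0.6],
    [0,0,0.7,0,0,0,1],
    [0,-0.15,0.8,0,0,0,1],
    [0,-0.27,0.88,0,0,0,1],
    [0,-0.27,0.88,0,0,0,1],
    [0,-0.27,0.88,0,0,0,1],
    [0,-0.27,0.88,0,0,0,1]
  ]
}}

```text
t: 28.0
eef_pos: [618.5, -252.3, 295.1]
orientation: [-0.231, -3.131, -0.002]
contact_force: [-0.4, -0.1, -0.7]
width: 85.6
gripper_force: 0.0
```

```bash
python3 m.py w11.png pen_blue_mid tube_blue_mid bottle_well bottle_blue bottle_orange; python3 - <<'E'
import cv2; i=cv2.imread('pics/w11.png'); cv2.imwrite('pics/c11.png',cv2.resize(i[0:300,150:550],None,fx=2,fy=2))
E
```

```text
28.0 [ 618.5 -252.3  295.1] [-0.2 -3.1 -0. ] [-0.5  0.4  1.2  0.   1.6 -1.9] 85.57483344079097
[ 550.4 -242.9  475.7]
pen_blue_mid [(0.67, array([203. , 388.4]), array([ 624.4, -164.9]))]
  mask 0.88 centre [ 622.8 -167. ] size [140.7  16.5] axis deg 171.21060464049665 1434
tube_blue_mid [(0.69, array([204.3, 311.8]), array([ 610.8, -258.3]))]
  mask 0.84 centre [ 609.7 -260.3] size [ 32.8 123.7] axis deg 171.75653899527472 2409
bottle_well [(0.71, array([200.8, 239.2]), array([ 594.9, -347.2]))]
  mask 0.85 centre [ 594.9 -351.8] size [ 94.4 162. ] axis deg 171.00587562124363 9573
bottle_blue [(0.68, array([ 27.4, 291.4]), array([ 411.1, -251.4]))]
  mask 0.93 centre [ 411.5 -256.5] size [78.  57.4] axis deg 81.57128883015814 3199
bottle_orange [(0.65, array([ 21.9, 429.9]), array([428.5, -95.9]))]
  mask 0.9 centre [431.6 -84.7] size [87.  47.1] axis deg 81.57128883015814 2659
```

View pics/c11.png

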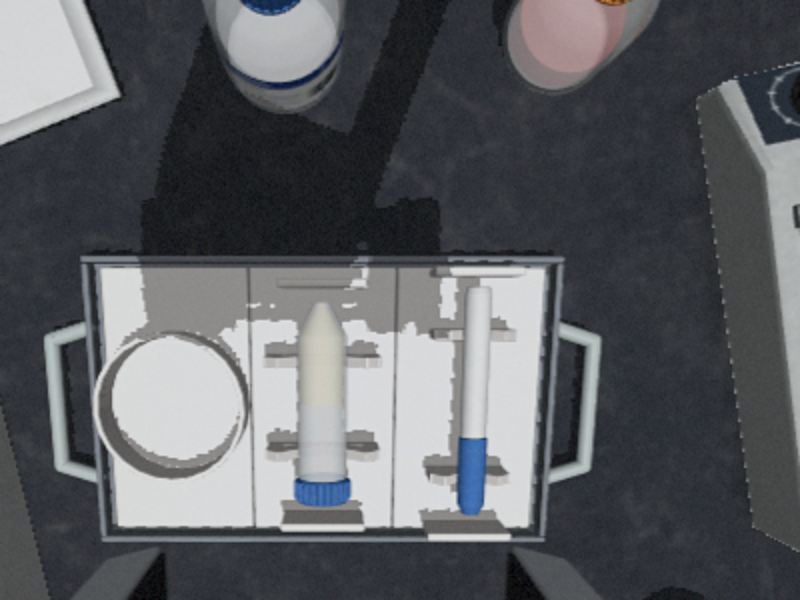

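The marker (cap at the far end, crop rows 287–515) and the tube both lie between their stops. Now the bottle: I turn the fingers along x and go above it.

Request:
{"op": "play_rows", "data": {
  "targets": [
    [-0.12,0,0,0,0,-0.15,1],
    [-0.25,0,0,0,0,-0.3,1],
    [-0.38,0,0,0,0,-0.48,1],
    [-0.5,0,0,0,0,-0.66,1],
    [-0.6,0,0,0,0,-0.84,1],
    [-0.7,0,0,0,0,-1,1],
    [-0.7,0,0,0,0,-1,1]
  ]
}}

```text
t: 29.25
eef_pos: [406.7, -253.4, 296.5]
orientation: [-1.418, -2.803, 0.001]
contact_force: [0.2, -0.1, -0.1]
width: 94.2
gripper_force: 0.0
```

Request:
{"op": "play_rows", "data": {
  "targets": [
    [0,0,0,0,0,-0.18,1],
    [0,0,0,0,0,-0.36,1],
    [0,0,0,0,0,-0.54,1],
    [0,0,0,0,0,-0.7,1],
    [0,0,0,0,0,-0.7,1],
    [0,0,0,0,0,-0.7,1],
    [0,0,0,0,0,-0.7,1]
  ]
}}

```text
t: 29.95
eef_pos: [409.4, -253.5, 296.1]
orientation: [2.119, 2.319, 0.0]
contact_force: [0.0, 0.1, 0.1]
width: 93.8
gripper_force: 0.0
```

```bash
python3 m.py w12.png bottle_blue bottle_well; python3 - <<'E'
from h import *; import pickle
np.set_printoptions(precision=1,suppress=True)
L=[pickle.load(open(f'w{k}.png.pkl','rb')) for k in(8,11,12)]
for n in('bottle_blue','bottle_well'):
    rs=[ray(v,D[n][0]['at']) for v,D in L if D.get(n)]
    s=snap('side'); d=tip_of('side',n)
    if d: rs.append(ray(s,d[0]['at']))
    print(n,tri(rs))
v,D=L[2]
def circ(mask_fn,z,name):
    hsv=cv2.cvtColor(v['img'],cv2.COLOR_RGB2HSV); m=mask_fn(hsv)
    ys,xs=np.nonzero(m); (c,r)=cv2.minEnclosingCircle(np.c_[xs,ys].astype(np.float32)); print(name,c,r,len(xs),onz(v,(c[1],c[0]),z))
M=D.get('bottle_blue_m')
if M is not None:
    h=cv2.cvtColor(v['img'],cv2.COLOR_RGB2HSV); m=(M&(h[...,0]>95)&(h[...,0]<130)&(h[...,1]>140)).astype(np.uint8)
    n,l,st,ce=cv2.connectedComponentsWithStats(m); k=1+np.argmax(st[1:,4]); print('cap',st[k],ce[k],onz(v,ce[k][::-1],134))
E
```

```text
29.95 [ 409.4 -253.5  296.1] [2.1 2.3 0. ] [-0.7 -0.1  1.6  0.   1.6 -0.8] 93.82287848257168
[ 402.4 -185.8  476.5]
bottle_blue [(0.62, array([204.9, 318.2]), array([ 408.9, -251.5])), (0.3, array([228.5, 473.4]), array([ 609. , -263.9]))]
  mask 0.65 centre [ 412.1 -262.6] size [83.  77.9] axis deg 67.85928452398126 3310
bottle_well [(0.75, array([288. , 452.3]), array([ 594.5, -344.5]))]
  mask 0.78 centre [ 598.7 -347.3] size [ 86.9 164.7] axis deg 172.04298260510336 5229
bottle_blue (array([ 409.5, -252.5,   -2. ]), [2.462945889825908, 1.5119658097030428, 0.960634619675383, 0.9421087029513812])
bottle_well (array([ 596.9, -349.7,   -4. ]), [3.0950664898124587, 1.3937849570598428, 2.578819365935213])
cap [ 301  202   39   41 1219] [319.8 222.1] [ 410.  -248.6  134. ]
```

View pics/w12.png

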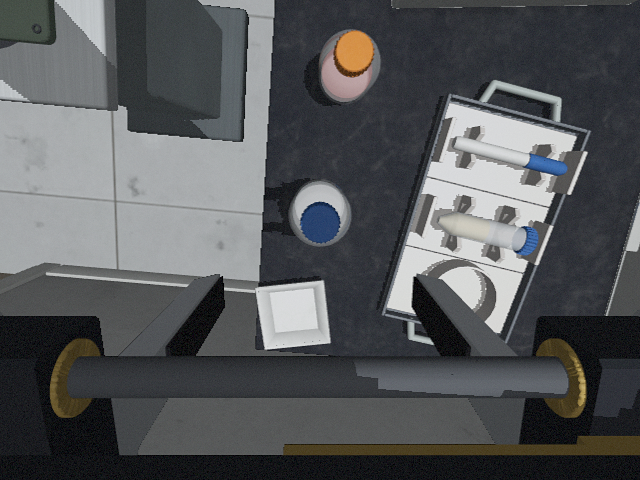

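The picture shows the bottle cap at (222,320), centred between the fingers; the well is at (290,460) and the wall edge lies well below. Bottle is at (409.5,-252). I descend and grip it at mid body.

Request:
{"op": "play_rows", "data": {
  "targets": [
    [0.002,0.005,-0.15,0,0,0,1],
    [0.002,0.005,-0.3,0,0,0,1],
    [0.002,0.005,-0.43,0,0,0,1],
    [0.002,0.005,-0.53,0,0,0,1],
    [0.002,0.005,-0.63,0,0,0,1],
    [0.002,0.005,-0.72,0,0,0,1],
    [0.002,0.005,-0.79,0,0,0,1],
    [0.002,0.005,-0.82,0,0,0,1],
    [0.002,0.005,-0.82,0,0,0,1],
    [0.002,0.005,-0.82,0,0,0,0.55],
    [0.002,0.005,-0.82,0,0,0,0.55],
    [0.002,0.005,-0.82,0,0,0,0.55],
    [0.002,0.005,-0.82,0,0,0,0.55],
    [0.002,0.005,-0.82,0,0,0,0.55],
    [0.002,0.005,-0.82,0,0,0,0.55],
    [0.002,0.005,-0.82,0,0,0,0.55],
    [0.002,0.005,-0.82,0,0,0,0.55]
  ]
}}

```text
t: 32.1
eef_pos: [410.9, -252.7, 51.0]
orientation: [2.12, 2.315, 0.001]
contact_force: [2.2, 0.7, 6.2]
width: 64.6
gripper_force: 30.0
```

Request:
{"op": "play_rows", "data": {
  "targets": [
    [0,0,0.06,0,0,0,0.55],
    [0,0,0.16,0,0,0,0.55],
    [0,0,0.28,0,0,0,0.55],
    [0,0,0.4,0,0,0,0.55],
    [0.08,-0.04,0.45,0,0,0,0.55],
    [0.18,-0.09,0.45,0,0,0,0.55],
    [0.28,-0.14,0.45,0,0,0,0.55],
    [0.38,-0.2,0.45,0,0,0,0.55],
    [0.48,-0.25,0.45,0,0,0,0.55],
    [0.57,-0.3,0.4,0,0,0,0.55],
    [0.617,-0.32,0.33,0,0,0,0.55],
    [0.617,-0.32,0.27,0,0,0,0.55],
    [0.617,-0.32,0.27,0,0,0,0.55],
    [0.617,-0.32,0.27,0,0,0,0.55],
    [0.617,-0.32,0.27,0,0,0,0.55]
  ]
}}

```text
t: 33.6
eef_pos: [594.7, -348.2, 131.7]
orientation: [2.121, 2.317, -0.0]
contact_force: [-0.2, 0.3, -2.2]
width: 64.1
gripper_force: 30.0
```

```bash
python3 - <<'E'
from h import *
s=sense();print(s['eef_pos'],s['width'])
v=snap('wrist'); w=snap('side')
Rz=R.from_euler('z',-8.4,degrees=True).as_matrix()
ims=[]
for u in(v,w):
    im=u['img'][:,:,::-1].copy()
    for c,r,z,col in(((594.5,-348),40.5,40,(0,0,255)),(s['eef_pos'][:2],33,s['eef_pos'][2]-50,(0,200,0)),(s['eef_pos'][:2],18.5,s['eef_pos'][2]+86,(0,200,255))):
        P=[proj(u,[c[0]+r*np.cos(a),c[1]+r*np.sin(a),z])[::-1] for a in np.linspace(0,6.283,60)]
        cv2.polylines(im,[np.int32(np.round(P))],True,col,1)
    ims.append(im)
a=ims[0][0:420,120:640]; b=cv2.resize(ims[1][100:250,250:430],None,fx=2.8,fy=2.8)
a=cv2.resize(a,(400,323)); b=cv2.resize(b,(388,323)); cv2.imwrite('pics/c13.png',np.hstack([a,b]))
E
```

```text
[ 594.66020555 -348.16751482  131.71240891] 64.08706143238544
```

View pics/c13.png

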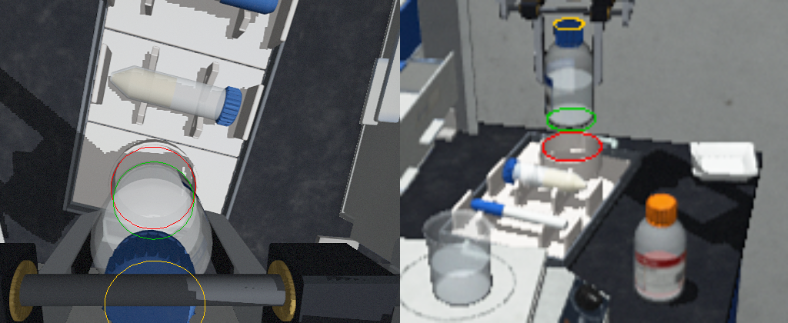

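Left, the well rim (150,180) and the bottle's base are nearly concentric. Right, the side view shows the bottle upright above the well (570,147). I shift 1.5 mm in y and lower slowly.

Request:
{"op": "play_rows", "data": {
  "targets": [
    [-0.002,0.005,-0.05,0,0,0,0.55],
    [-0.002,0.005,-0.09,0,0,0,0.55],
    [-0.002,0.005,-0.12,0,0,0,0.55],
    [-0.002,0.005,-0.15,0,0,0,0.55],
    [-0.002,0.005,-0.175,0,0,0,0.55],
    [-0.002,0.005,-0.195,0,0,0,0.55],
    [-0.002,0.005,-0.21,0,0,0,0.55],
    [-0.002,0.005,-0.218,0,0,0,0.55],
    [-0.002,0.005,-0.224,0,0,0,0.55],
    [-0.002,0.005,-0.228,0,0,0,0.55],
    [-0.002,0.005,-0.228,0,0,0,0.55]
  ]
}}

```text
t: 34.8
eef_pos: [594.3, -346.6, 62.8]
orientation: [2.121, 2.317, 0.0]
contact_force: [-0.2, -0.3, -3.4]
width: 64.2
gripper_force: 30.0
```

Request:
{"op": "play_rows", "data": {
  "targets": [
    [0,0,-0.003,0,0,0,0.55],
    [0,0,-0.005,0,0,0,0.55],
    [0,0,-0.007,0,0,0,0.55],
    [0,0,-0.007,0,0,0,0.55],
    [0,0,-0.007,0,0,0,0.55]
  ]
}}

```text
t: 35.3
eef_pos: [594.6, -347.0, 62.0]
orientation: [2.121, 2.316, -0.0]
contact_force: [-1.5, 1.4, 6.1]
width: 64.3
gripper_force: 30.0
```

It is resting on the floor of the well (force went from -3.4 to +6 N). I open and retreat straight up.

Request:
{"op": "play_rows", "data": {
  "targets": [
    [0,0,0,0,0,0,0.72],
    [0,0,0,0,0,0,0.8],
    [0,0,0,0,0,0,0.9],
    [0,0,0,0,0,0,1],
    [0,0,0,0,0,0,1],
    [0,0,0.03,0,0,0,1],
    [0,0,0.08,0,0,0,1],
    [0,0,0.15,0,0,0,1],
    [0,0,0.25,0,0,0,1],
    [0,0,0.37,0,0,0,1],
    [0,0,0.5,0,0,0,1],
    [0,0,0.65,0,0,0,1],
    [0,0,0.8,0,0,0,1],
    [0,0,0.8,0,0,0,1],
    [0,0,0.8,0,0,0,1]
  ]
}}

```text
t: 36.8
eef_pos: [595.1, -347.1, 304.5]
orientation: [2.117, 2.312, 0.001]
contact_force: [-1.7, 0.6, -0.8]
width: 93.6
gripper_force: 0.0
```

```bash
python3 - <<'E'
from h import *
v=snap('wrist'); w=snap('side')
a=cv2.resize(v['img'][0:360,100:560,::-1],(440,344)); b=cv2.resize(w['img'][120:260,230:410,::-1],(360,280))
b=cv2.copyMakeBorder(b,0,64,0,0,cv2.BORDER_CONSTANT); cv2.imwrite('pics/c14.png',np.hstack([a,b]))
E
```

```text
(no output)
```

View pics/c14.png

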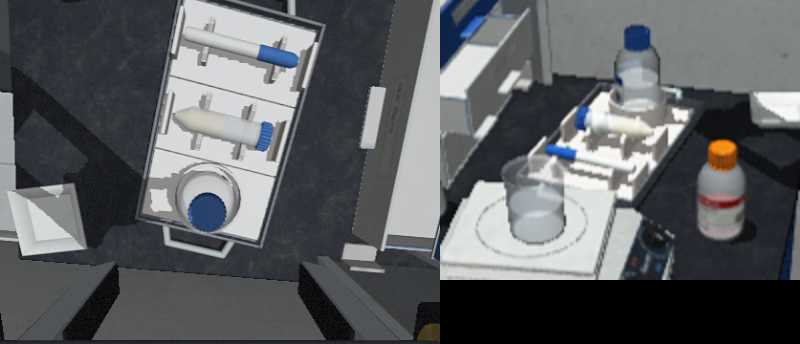

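The bottle stands upright in the well, and the tube and marker lie in their cradles in both views. The gripper is clear, so I hand the job in.

```bash
python3 -c "
from bench import *
print(close_job())"
```

```text
the job is handed in; nothing more can be done
None
```

The job is handed in: the blue-capped tube and marker lie in their cradles and the blue-capped bottle stands in the well, with the gripper clear and the look-alikes not handled. The hand-in returned no verdict, so the result rests on the final camera views.

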